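Seat the pump cover evenly with four push studs

TASK

Draw the spacer out from under the pump cover and lay it flat in the steel parts tray. Then press the cover's four studs down crosswise, each stud followed by the one diagonally opposite: first all four about half way, then again all four fully home, so that the cover goes down evenly and sits flat on the housing. Leave the other things on the bench where they are.

Things in the scene. Friction and masses are not known exactly. Their poses are not given: they have to be found in the camera images.
- housing: Low square aluminium pump housing, 150 x 150 x 60 mm, fixed to the bench. Origin at the centre of its underside; x and y run along its sides, z up. Its top face is at z = 60 mm in this frame. The spacer comes out towards its +y side.
- cover_mid (a point): Centre of the top face of the square steel pump cover (140 x 140 x 12 mm) that sits over the housing on a springy seal. It is held 15 mm off the housing at the start (top face 87 mm above the housing's underside) and 72 mm when fully seated. It tilts when the studs go down unevenly; its z axis is the cover's normal.
- spacer_mid (a point): Loose assembly spacer (about 0.12 kg): a flat dark bar 117 mm long (its y), 24 mm wide (x), 11 mm thick (z), lying on the housing's top in the 15 mm gap below the cover and sticking out level at the housing's +y side, with an upright tab on its outer end. This point is the bar's centre, 5.5 mm above its underside. It must slide about 80 mm or more along its +y before it is clear of the cover.
- spacer_tab (a point): Grip point on the spacer's upright tab: the tab is 14 mm thick (spacer x), 24 mm long (spacer y) and rises 55 mm above the spacer's underside; this point is on its centre line, 40 mm above the underside (15 mm below its top) and 46.5 mm from the bar's centre along +y. Axes as spacer_mid.
- tray: Flat open steel parts tray, 160 (x) x 190 (y) x 22 mm high, walls 4 mm, inner floor about 4 mm above the bench. Fixed. Origin at the centre of its underside.
- stud_1_top (a point): Centre of the flat top of push stud 1: a black mushroom head 28 mm across and 10 mm high. The studs stand at the corners of a 96 mm square about the cover's centre, numbered in turn round the cover, so 1 is diagonally opposite 3 and 2 opposite 4 (stud 1 lies at housing x 48, y 48 mm). The top is 100 mm above the housing's underside at joint 0 and 82 mm when home.
- stud_1 (a joint): How far stud 1 is pressed straight down, m: 0 fully out, 0.018 fully home at a hard stop. It starts between 0 and 0.003 (its head meets the cover at about 0.003), moves under about 7 to 10 N and stays where it is left.
- stud_2_top (a point): Centre of the flat top of push stud 2: a black mushroom head 28 mm across and 10 mm high. The studs stand at the corners of a 96 mm square about the cover's centre, numbered in turn round the cover, so 1 is diagonally opposite 3 and 2 opposite 4 (stud 2 lies at housing x -48, y 48 mm). The top is 100 mm above the housing's underside at joint 0 and 82 mm when home.
- stud_2 (a joint): How far stud 2 is pressed straight down, m: 0 fully out, 0.018 fully home at a hard stop. It starts between 0 and 0.003 (its head meets the cover at about 0.003), moves under about 7 to 10 N and stays where it is left.
- stud_3_top (a point): Centre of the flat top of push stud 3: a black mushroom head 28 mm across and 10 mm high. The studs stand at the corners of a 96 mm square about the cover's centre, numbered in turn round the cover, so 1 is diagonally opposite 3 and 2 opposite 4 (stud 3 lies at housing x -48, y -48 mm). The top is 100 mm above the housing's underside at joint 0 and 82 mm when home.
- stud_3 (a joint): How far stud 3 is pressed straight down, m: 0 fully out, 0.018 fully home at a hard stop. It starts between 0 and 0.003 (its head meets the cover at about 0.003), moves under about 7 to 10 N and stays where it is left.
- stud_4_top (a point): Centre of the flat top of push stud 4: a black mushroom head 28 mm across and 10 mm high. The studs stand at the corners of a 96 mm square about the cover's centre, numbered in turn round the cover, so 1 is diagonally opposite 3 and 2 opposite 4 (stud 4 lies at housing x 48, y -48 mm). The top is 100 mm above the housing's underside at joint 0 and 82 mm when home.
- stud_4 (a joint): How far stud 4 is pressed straight down, m: 0 fully out, 0.018 fully home at a hard stop. It starts between 0 and 0.003 (its head meets the cover at about 0.003), moves under about 7 to 10 N and stays where it is left.
- wrench_grip (a point): Open-ended wrench lying on the bench (point on its handle). Bystander, leave alone.
- screwdriver_grip (a point): Screwdriver lying on the bench (point on its handle). Bystander, leave alone.
- hammer_grip (a point): Hammer lying on the bench (point on its handle). Bystander, leave alone.
- can_mid (a point): Spray can standing, 66 mm across, 180 mm high (its centre). Bystander, leave alone.
- jar_mid (a point): Glass jar standing, 60 mm across, 80 mm high (its centre). Bystander, leave alone.
- tape_mid (a point): Roll of tape lying flat, 96 mm across, 25 mm high (its centre). Bystander, leave alone.
- socket_mid (a point): Steel wrench socket standing, 30 mm across, 38 mm high (its centre). Bystander, leave alone.

How it is judged:
On the way, in this order (a step that is already met when the one before it is completed fails the run):
1. the spacer lies flat in the tray (x of spacer_mid in the frame of tray between -0.07 and 0.07 m and y of spacer_mid in the frame of tray between -0.075 and 0.075 m and z of spacer_mid in the frame of tray below 0.018 m and angle between spacer_mid's own z axis and vertical below 0.1 rad), for 0.2 s.
2. two diagonally opposite studs are about half way down, 6 to 14 mm (((value of joint stud_1 between 0.006 and 0.014 m and value of joint stud_3 between 0.006 and 0.014 m) or (value of joint stud_2 between 0.006 and 0.014 m and value of joint stud_4 between 0.006 and 0.014 m))), for 0.1 s.
3. all four studs are about half way down, 6 to 14 mm (value of joint stud_1 between 0.006 and 0.014 m and value of joint stud_2 between 0.006 and 0.014 m and value of joint stud_3 between 0.006 and 0.014 m and value of joint stud_4 between 0.006 and 0.014 m), for 0.1 s.
4. all four studs are home (within 2.5 mm) (value of joint each of stud_1, stud_2, stud_3, stud_4 above 0.0155 m), for 0.1 s.
At the end, for the whole second after the job is handed in: All four studs are within 2.5 mm of fully home, the cover's centre is within 3.5 mm of fully seated and the cover level within 0.03 rad; the spacer lies flat (within 0.1 rad) and still on the tray's floor, its centre at most 70 mm (x) and 75 mm (y) from the tray's centre; nothing is held (all of step 1 and all of step 4 and z of cover_mid in the frame of housing below 0.0755 m and angle between cover_mid's own z axis and vertical below 0.03 rad and linear speed of spacer below 0.02 m/s); the robot touches nothing.
It fails at once if a stud is pressed beyond 14 mm while another is not yet 6 mm down ((value of joint stud_1 above 0.014 m and value of joint stud_2 below 0.006 m) or (value of joint stud_1 above 0.014 m and value of joint stud_3 below 0.006 m) or (value of joint stud_1 above 0.014 m and value of joint stud_4 below 0.006 m) or (value of joint stud_2 above 0.014 m and value of joint stud_1 below 0.006 m) or (value of joint stud_2 above 0.014 m and value of joint stud_3 below 0.006 m) or (value of joint stud_2 above 0.014 m and value of joint stud_4 below 0.006 m) or (value of joint stud_3 above 0.014 m and value of joint stud_1 below 0.006 m) or (value of joint stud_3 above 0.014 m and value of joint stud_2 below 0.006 m) or (value of joint stud_3 above 0.014 m and value of joint stud_4 below 0.006 m) or (value of joint stud_4 above 0.014 m and value of joint stud_1 below 0.006 m) or (value of joint stud_4 above 0.014 m and value of joint stud_2 below 0.006 m) or (value of joint stud_4 above 0.014 m and value of joint stud_3 below 0.006 m)).
It fails at once if first round out of cross order: two neighbouring studs are beyond 6 mm while the other two are still less than 4.5 mm down ((value of joint each of stud_1, stud_2 above 0.006 m and value of joint each of stud_3, stud_4 below 0.0045 m) or (value of joint each of stud_2, stud_3 above 0.006 m and value of joint each of stud_4, stud_1 below 0.0045 m) or (value of joint each of stud_3, stud_4 above 0.006 m and value of joint each of stud_1, stud_2 below 0.0045 m) or (value of joint each of stud_4, stud_1 above 0.006 m and value of joint each of stud_2, stud_3 below 0.0045 m)).
It fails at once if second round out of cross order: two neighbouring studs are home (beyond 15.5 mm) while the other two are both short of 14 mm ((value of joint each of stud_1, stud_2 above 0.0155 m and value of joint each of stud_3, stud_4 below 0.014 m) or (value of joint each of stud_2, stud_3 above 0.0155 m and value of joint each of stud_4, stud_1 below 0.014 m) or (value of joint each of stud_3, stud_4 above 0.0155 m and value of joint each of stud_1, stud_2 below 0.014 m) or (value of joint each of stud_4, stud_1 above 0.0155 m and value of joint each of stud_2, stud_3 below 0.014 m)).
It fails at once if a bystander is moved more than 40 mm (distance of any of wrench_grip, screwdriver_grip, hammer_grip, can_mid, jar_mid, tape_mid, socket_mid from where it was at the start of the episode above 0.04 m).
It also fails if it takes over 64 s, if anything falls off the work surface, if the arm or the gripper's body presses on something with over 40 N, if the wrist force passes 120 N, or if a joint passes its speed limit or range.

ROBOT

A 6-joint arm with a two-finger parallel gripper is mounted at the origin on the work surface. World frame = base frame: x ahead of the robot, y to its left, z up, the work surface at z = 0. Lengths are in m, angles in rad, forces in N, time in s.
With the tool pointing down it reaches from about 0.275 to 0.725 m from the base axis. Payload 5.6 kg.
Tool frame: the origin (TCP) lies midway between the tips of the shut fingers; the grasp point (between the pads) lies 19 mm behind it; z points along the fingers, y is the direction in which the jaws open and shut (so a half turn about z gives the same grasp; the last joint's range is limited). The gripper opens to 85 mm and grips with 20 to 120 N. Pads are 22 mm wide; open, the fingers measure 114 mm over their backs; the gripper's body (76 mm by 85 mm) begins 54 mm behind the grasp point. The pads swing forward as they close: fully open they stand 13 mm farther back than shut.
Start: joints at [-0.856, 0.255, 0.108, 0, -1.424, -0.285], TCP at [0.229, -0.5, 0.231] pointing down, gripper open.
Joint ranges: [-2.95, 2.95], [-1.21, 1.97], [-1.09, 1.5], [-2.87, 1.71], [-2.94, -0.07], [-3.05, 3.05]. Speed limits (rad/s): [2.57, 2.57, 3.14, 3.14, 3.14, 3.14].

INTERFACE

Orientations are given as a rotation vector (axis times angle).
In Python, from rig import manip gives the robot as it stands.
- The arm moves only by the shell command python3 -m handwheel 'ROWS' [FORCE]. ROWS is JSON, one flat list of numbers, 7 for each row, row after row: the shift along the tool's x, y, z in units of 20 mm (1.0 is 20 mm), then the turn, a rotation vector about the tool's x, y, z in units of 6 degrees (1.0 is 6 degrees), then the opening, from 0 (shut) to 1 (fully open). A call has 1 to 10 rows; each row shifts and turns the pose as measured when the row begins, along the tool's axes as they then stand; what a row does not reach is not made up. A row lasts 1/12 s, in which the tool goes at most 41.7 mm and 7.16 degrees, less where a joint would pass 70% of its speed; a pose out of reach is approached as far as the arm can. A call with a number of a shift or a turn outside -1 to 1 is refused whole. A call with a gripper value outside its range is refused whole. The fingers move at their own pace and stop on an object; FORCE is the grip in N (left out, the last holds). Time passes only in rows, so rows that do not move let the fingers close. It gives the time, the measured TCP pose, the force and the opening at its end, in the units of the state.
- manip.state(): the state, without advancing time (a new reading comes with each control period).
- manip.snapshot(name): name is "scene" or "top"; returns a dict with "img" (400x640x3 uint8, red, green, blue), "depth" (400x640 float32, m along the optical axis (not along the pixel's ray), 0 where there is no reading), "mtx" (3x3 intrinsics, pixels), "k1" (the pictures are not rectified: a ray, as slopes to the right and down, at radius r is drawn at 1 + k1 r^2 times it, then the intrinsics apply), "R" (3x3) and "t" (3): a world point X has camera coordinates R X + t. Camera axes: x right, y down, z forward; pixel columns grow to the right and rows downward; lengths in m; the calibration is good to about 2 mm. A picture is of the moment at which its call begins.
- manip.job_done(): hands the job in, once; it reports no verdict.
The state is a dict: "time_s": time; "qpos": joint angles; "dq": joint speeds; "joint_torque": joint torques, N m; "tcp_pos": TCP position; "ee_rot": TCP orientation; "ft_force": force on the tool from outside, world axes, zero at the start; "moment": the same for the moment, N m; "opening": opening from 0.0 (shut) to 1.0 (fully open).
Only numpy, scipy, OpenCV 4.12 (cv2) and the standard library are available. Lean on these libraries where they do the work, as an engineer would, in place of code of your own. Each camera call takes 0.05 s, during which the arm holds its last target.

## Working session

There is one attempt and no reset: what is moved stays moved. The work goes in short steps, Python scripts to look and compute and a shell command to move; the robot and the scene stay as the last step left them, time stands still between calls to the robot, and variables do not carry over. Pictures are saved under pics/ and viewed, and the job is handed in when it is done.

```bash
ls; mkdir -p pics
python3 - <<'E'
from rig import manip
import cv2
print(manip.state())
for n in("scene","top"):
    s=manip.snapshot(n); cv2.imwrite(f"pics/{n}0.png",s["img"][:,:,::-1]); print(n,s["mtx"],s["k1"],s["R"],s["t"])
E
```

```text
pics
{'time_s': 0.0, 'qpos': array([-8.56410616e-01,  2.55778483e-01,  1.06969991e-01, -5.20230147e-04,
       -1.42390200e+00, -2.84636848e-01]), 'dq': array([ 0.00107552,  0.00042951, -0.00031848, -0.00012675,  0.00015511,
        0.00073365]), 'joint_torque': array([-1.82757631e-04, -3.86630237e+01,  2.37937135e+01,  5.36513954e+00,
       -5.99651918e-03, -6.02019895e-05]), 'tcp_pos': array([ 0.22902142, -0.49948354,  0.23035858]), 'ee_rot': array([ 6.69648209e-01, -3.06891574e+00, -3.02609045e-03]), 'ft_force': array([-0.0323413 , -0.11982465,  0.28040496]), 'moment': array([-7.28454106e-05, -3.20875146e-02, -2.57499763e-02]), 'opening': 0.9970903363836037}
scene [[405.27876666   0.         316.63103214]
 [  0.         405.27876666 205.19633361]
 [  0.           0.           1.        ]] -0.015761566255122025 [[-0.54305771  0.83957583  0.01416851]
 [ 0.566057    0.37849799 -0.73233787]
 [-0.62021592 -0.38968154 -0.68079402]] [ 0.35562216 -0.27171333  1.38870228]
top [[486.87911449   0.         324.30840272]
 [  0.         486.87911449 201.81722065]
 [  0.           0.           1.        ]] -0.034454727249724655 [[-0.00637775 -0.99961296 -0.0270788 ]
 [-0.9850557   0.0109412  -0.17188821]
 [ 0.17211796  0.02557787 -0.98474422]] [-0.01008058  0.58560614  1.08596029]
```

View pics/scene0.png

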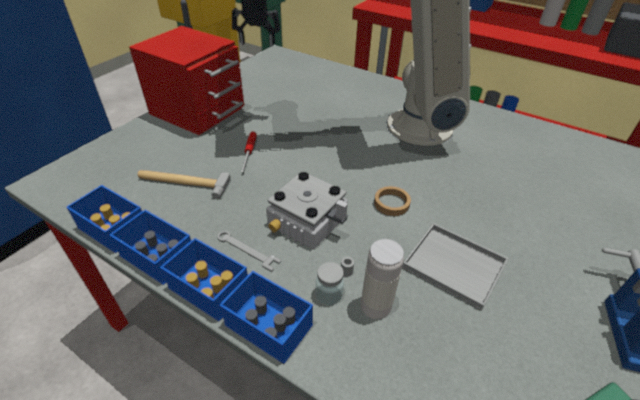

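View pics/top0.png

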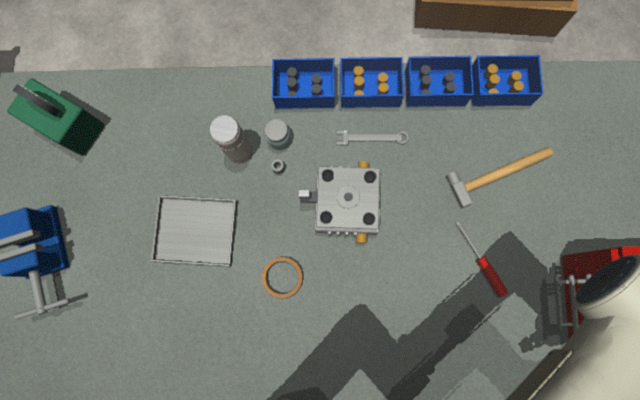

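The top picture has the housing and cover at about (348,200), with the spacer tab sticking out left (world +y) at (304,195). The tray is at (195,231), and the can, jar, socket and tape lie between or beside them. I'll enlarge that area to measure it.

```bash
cat > h.py <<'E'
from rig import manip
import numpy as np, cv2
from scipy.spatial.transform import Rotation as Ro
def ray(s,u,v):
    D=np.array([s["k1"],0,0,0,0.])
    p=cv2.undistortPoints(np.array([[[u,v]]],float),s["mtx"],D)[0,0]
    d=s["R"].T@np.array([p[0],p[1],1]); c=-s["R"].T@s["t"]; return c,d
def atz(s,u,v,z):
    c,d=ray(s,u,v); return c+d*(z-c[2])/d[2]
def atd(s,u,v):
    c,d=ray(s,u,v); return c+d*s["depth"][int(round(v)),int(round(u))]
def proj(s,X):
    x=s["R"]@np.asarray(X,float)+s["t"]; a=x[:2]/x[2]; a=a*(1+s["k1"]*(a@a)); return s["mtx"][:2,:2]@a+s["mtx"][:2,2]
def crop(s,name,u0,v0,u1,v1,k):
    cv2.imwrite(name,cv2.resize(s["img"][v0:v1,u0:u1,::-1],None,fx=k,fy=k,interpolation=cv2.INTER_CUBIC))
def st():
    s=manip.state(); print("t",round(s["time_s"],2),"tcp",s["tcp_pos"].round(4),"F",s["ft_force"].round(1),"op",round(s["opening"],3)); 
    M=Ro.from_rotvec(s["ee_rot"]).as_matrix(); print(M.round(3)); return s,M
def go(target,yaw=None):
    """print shift to target in tool units; yaw=desired world angle of tool y axis"""
    s,M=st(); d=M.T@(np.array(target)-s["tcp_pos"])/0.02; print("shift units",d.round(2))
    if yaw is not None:
        y=np.array([np.cos(yaw),np.sin(yaw),0]);z=np.array([0,0,-1.]);best=None
        for sg in(1,-1):
            T=np.column_stack([np.cross(sg*y,z),sg*y,z]); r=Ro.from_matrix(M.T@T).as_rotvec()/np.radians(6); print("turn units",r.round(2))
E
python3 - <<'E'
from h import *
s=manip.snapshot("top"); crop(s,"pics/c1.png",290,150,390,250,6)
crop(s,"pics/c2.png",140,185,250,275,7)
np.save("/tmp/d.npy",s["depth"])
for p in[(348,197),(328,175),(372,177),(370,219),(326,218),(304,195),(195,231),(258,275),(229,130),(278,130),(278,167),(390,290)]: print(p,atd(s,*p).round(4))
s=manip.snapshot("scene"); crop(s,"pics/c3.png",255,160,365,260,7)
E
```

```text
(348, 197) [ 0.5884 -0.0696  0.0932]
(328, 175) [ 0.6378 -0.0252  0.1013]
(372, 177) [ 0.6321 -0.1239  0.1008]
(370, 219) [ 0.5373 -0.1175  0.0985]
(326, 218) [ 0.5406 -0.02    0.0983]
(304, 195) [0.5903 0.028  0.1137]
(195, 231) [0.5254 0.3014 0.002 ]
(258, 275) [0.4185 0.1455 0.0018]
(229, 130) [0.72   0.1835 0.1824]
(278, 130) [0.7532 0.0918 0.0771]
(278, 167) [ 0.6839  0.1007 -0.0026]
(390, 290) [ 0.3813 -0.1677 -0.0007]
```

View pics/c1.png

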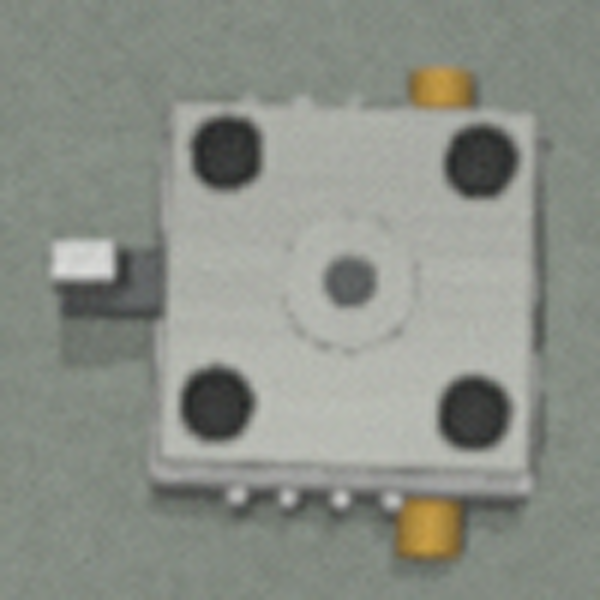

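View pics/c2.png

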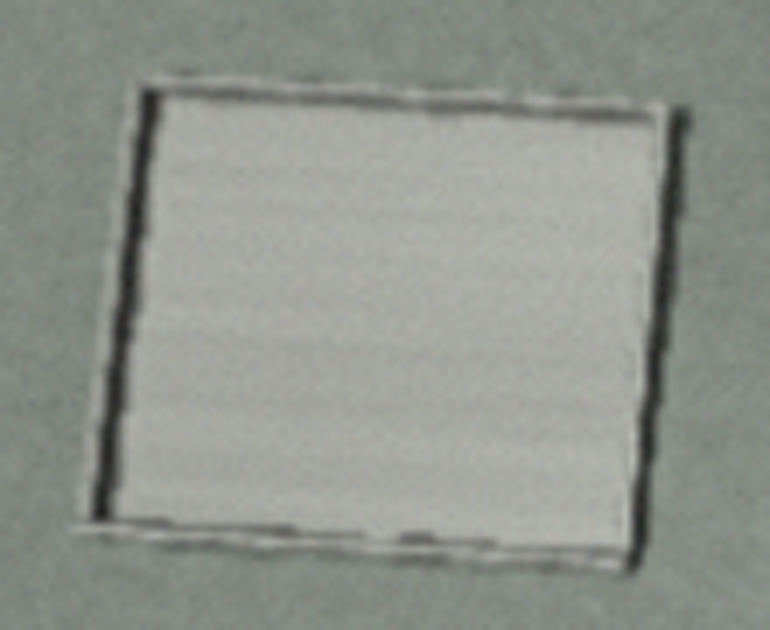

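View pics/c3.png

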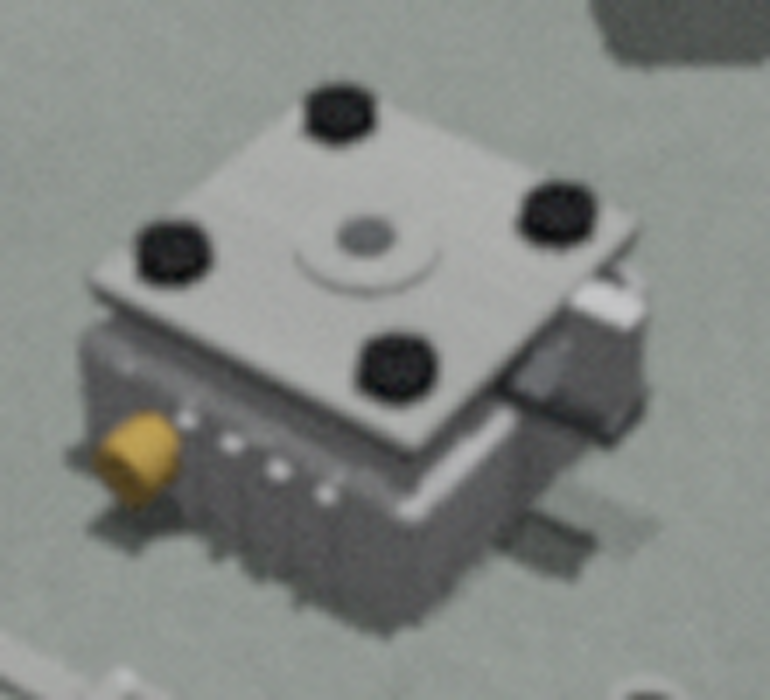

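The four stud heads are at (227,152), (481,160), (473,411) and (217,403) in the enlarged crop, and the white tab top is at about (84,261). The tray is turned slightly, with rim corners at (143,82), (680,108), (632,570) and (82,528).

Run:
```python
from h import *
s=manip.snapshot("top")
f=lambda x,y,u,v,k,z: atz(s,u+(x+.5)/k-.5,v+(y+.5)/k-.5,z)
P=np.array([f(x,y,290,150,6,.098) for x,y in[(227,152),(481,160),(473,411),(217,403)]]);print(P.round(4),P.mean(0).round(4))
# names: world x ahead(up), y left -> 
for a,b in((1,0),(2,3)): d=P[b]-P[a];print("y-dir",np.degrees(np.arctan2(-d[0],d[1])),np.linalg.norm(d))
for a,b in((3,0),(2,1)): d=P[b]-P[a];print("x-dir",np.degrees(np.arctan2(d[1],d[0])),np.linalg.norm(d))
print("tab",f(84,261,290,150,6,.115).round(4), "tab corners",[f(x,y,290,150,6,.115).round(4) for x,y in((53,241),(117,241),(113,282),(51,280))])
T=np.array([f(x,y,140,185,7,.022) for x,y in[(143,82),(680,108),(632,570),(82,528)]]);print(T.round(4),T.mean(0).round(4))
for a,b in((0,1),(3,2),(3,0),(2,1)): d=T[b]-T[a];print(np.degrees(np.arctan2(d[1],d[0])),np.linalg.norm(d))
D=s["depth"]; print(np.isfinite(D).all())
for u in(300,302,304,306): print([round(atd(s,u,v)[2],3) for v in range(188,204,2)])
S=manip.snapshot("scene")
c=lambda x,y,z: atz(S,255+(x+.5)/7-.5,160+(y+.5)/7-.5,z)
print("scene studs",[c(x,y,.099).round(4) for x,y in((340,108),(558,207),(397,362),(173,246))], "tab",c(608,303,.115).round(4))
st()
```

```text
[[ 0.6388 -0.0238  0.098 ]
 [ 0.6345 -0.1191  0.098 ]
 [ 0.5395 -0.114   0.098 ]
 [ 0.5435 -0.0194  0.098 ]] [ 0.5891 -0.0691  0.098 ]
y-dir -2.5631099375858097 0.09538661247226259
y-dir -2.3999653256075466 0.09470729475012694
x-dir -2.6554595729264108 0.09539556018616589
x-dir -3.065103850476522 0.09512941726123295
tab [0.5943 0.0288 0.115 ] tab corners [array([0.602 , 0.0403, 0.115 ]), array([0.6017, 0.0166, 0.115 ]), array([0.5863, 0.0181, 0.115 ]), array([0.5874, 0.041 , 0.115 ])]
[[0.6086 0.385  0.022 ]
 [0.5973 0.1967 0.022 ]
 [0.4394 0.2092 0.022 ]
 [0.4545 0.3982 0.022 ]] [0.525  0.2973 0.022 ]
-93.43286688057897 0.18865124150760618
-94.57609066906866 0.18963709805210774
-4.904713579184291 0.15459869813233315
-4.526630030677245 0.15836012634385757
True
[np.float64(0.002), np.float64(0.118), np.float64(0.116), np.float64(0.118), np.float64(0.106), np.float64(0.081), np.float64(0.072), np.float64(0.002)]
[np.float64(-0.0), np.float64(0.114), np.float64(0.116), np.float64(0.115), np.float64(0.107), np.float64(0.083), np.float64(0.069), np.float64(-0.003)]
[np.float64(-0.004), np.float64(0.116), np.float64(0.117), np.float64(0.113), np.float64(0.107), np.float64(0.086), np.float64(0.074), np.float64(-0.004)]
[np.float64(0.001), np.float64(0.115), np.float64(0.116), np.float64(0.114), np.float64(0.113), np.float64(0.084), np.float64(0.074), np.float64(-0.0)]
scene studs [array([ 0.5478, -0.1116,  0.099 ]), array([ 0.5509, -0.0177,  0.099 ]), array([ 0.647 , -0.0213,  0.099 ]), array([ 0.6417, -0.1165,  0.099 ])] tab [0.5994 0.0298 0.115 ]
t 0.3 tcp [ 0.2291 -0.4998  0.231 ] F [0.3 0.  0.5] op 1.0
[[-0.909 -0.417 -0.   ]
 [-0.417  0.909  0.001]
 [ 0.     0.001 -1.   ]]
```

```bash
python3 -m handwheel '[0,0,0,0,0,-1,1, 0,0,0,0,0,-1,1, 0,0,0,0,0,-1,1, 0,0,0,0,0,-1,1, 0,0,0,0,0,-1,1, 0,0,0,0,0,-1,1, 0,0,0,0,0,-1,1, 0,0,0,0,0,-1,1, 0,0,0,0,0,-1,1, 0,0,0,0,0,-1,1]' 60
python3 -c "
from h import *
go((0.597,0.029,0.2),np.radians(-2.7))"
```

```text
time_s: 1.13
tcp_pos: [0.2289, -0.4991, 0.2298]
ee_rot: [-2.168, 2.272, 0.005]
ft_force: [0.7, -1.4, -0.1]
opening: 0.997
t 1.13 tcp [ 0.2289 -0.4991  0.2298] F [ 0.7 -1.4 -0.1] op 0.997
[[-0.046 -0.999 -0.001]
 [-0.999  0.046  0.003]
 [-0.003  0.001 -1.   ]]
shift units [-27.23 -17.16   1.55]
turn units [-4.000e-02  2.000e-02 -2.999e+01]
turn units [0.01 0.03 0.01]
```

```bash
python3 -m handwheel '[-1,-0.6,0,0,0,0,1, -1,-0.6,0,0,0,0,1, -1,-0.6,0,0,0,0,1, -1,-0.6,0,0,0,0,1, -1,-0.6,0,0,0,0,1, -1,-0.6,0,0,0,0,1, -1,-0.6,0,0,0,0,1, -1,-0.6,0,0,0,0,1, -1,-0.6,0,0,0,0,1, -1,-0.6,0,0,0,0,1]'
python3 -m handwheel '[-1,-0.6,0,0,0,0,1, -1,-0.6,0,0,0,0,1, -1,-0.6,0,0,0,0,1, -1,-0.6,0,0,0,0,1, -1,-0.6,0,0,0,0,1, -1,-0.6,0,0,0,0,1, -1,-0.6,0,0,0,0,1, -1,-0.6,0,0,0,0,1, -1,-0.6,0,0,0,0,1, -1,-0.6,0,0,0,0,1]'
python3 -c "
from h import *
go((0.597,0.029,0.2),np.radians(-2.7))"
```

```text
time_s: 1.97
tcp_pos: [0.3593, -0.2983, 0.2285]
ee_rot: [-2.169, 2.272, 0.009]
ft_force: [0.1, -0.7, 0.3]
opening: 1.0
time_s: 2.8
tcp_pos: [0.4929, -0.0926, 0.23]
ee_rot: [-2.168, 2.27, 0.007]
ft_force: [0.2, 0.1, 0.7]
opening: 1.001
t 2.8 tcp [ 0.4929 -0.0926  0.23  ] F [0.2 0.1 0.7] op 1.001
[[-0.046 -0.999 -0.001]
 [-0.999  0.046  0.005]
 [-0.005  0.001 -1.   ]]
shift units [-6.3  -4.93  1.52]
turn units [-7.000e-02  2.000e-02 -2.999e+01]
turn units [0.01 0.05 0.01]
```

```bash
python3 -m handwheel '[-1,-0.78,0.2,0,0,0,1, -1,-0.78,0.2,0,0,0,1, -1,-0.78,0.2,0,0,0,1, -1,-0.78,0.2,0,0,0,1, -1,-0.78,0.2,0,0,0,1, -1,-0.78,0.2,0,0,0,1, -0.3,-0.2,0.2,0,0,0,1, 0,0,0,0,0,0,1]'
python3 - <<'E'
from h import *
go((0.597,0.029,0.081),np.radians(-2.7))
for n,b,k in(("top",(270,150,350,240),7),("scene",(255,130,405,240),5)):
    s=manip.snapshot(n); crop(s,f"pics/g1{n}.png",*b,k)
    print(n,proj(s,(.597,.029,.115)))
E
```

```text
time_s: 3.47
tcp_pos: [0.6017, 0.0398, 0.2002]
ee_rot: [-2.173, 2.265, 0.007]
ft_force: [-0.1, -0.3, -0.0]
opening: 1.001
t 3.47 tcp [0.6017 0.0398 0.2002] F [-0.1 -0.3 -0. ] op 1.001
[[-0.041 -0.999 -0.001]
 [-0.999  0.041  0.005]
 [-0.005  0.002 -1.   ]]
shift units [0.58 0.2  5.96]
turn units [-8.000e-02  2.000e-02 -2.995e+01]
turn units [0.01 0.05 0.05]
top [303.50365565 191.90046172]
scene [341.67197435 202.13362941]
```

View pics/g1scene.png

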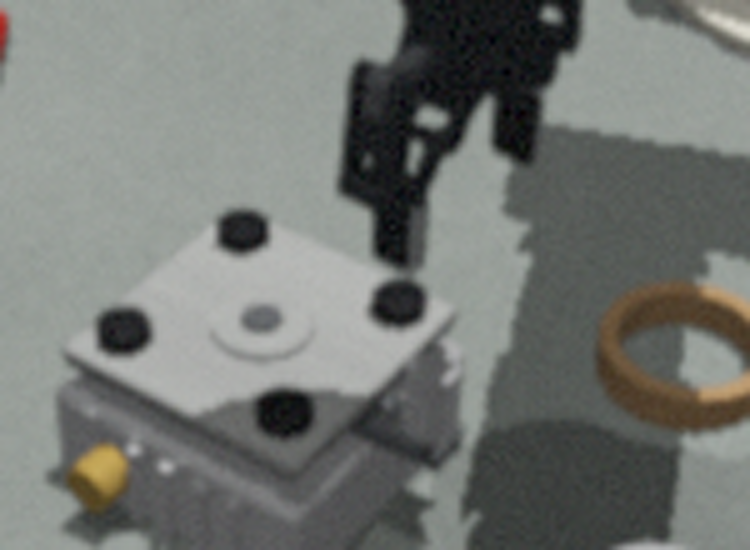

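The open fingers straddle the tab and clear the cover edge. Lowering.

```bash
python3 -m handwheel '[0.25,0.1,0.5,0,0,0,1, 0.2,0.1,1,0,0,0,1, 0,0,1,0,0,0,1, 0,0,1,0,0,0,1, 0,0,1,0,0,0,1, 0,0,0.8,0,0,0,1, 0,0,0.4,0,0,0,1, 0,0,0,0,0,0,1]'
python3 -c "
from h import *
go((0.597,0.030,0.081),np.radians(-2.7))"
```

```text
time_s: 4.23
tcp_pos: [0.5951, 0.0211, 0.0917]
ee_rot: [-2.157, 2.267, -0.007]
ft_force: [-1.0, -0.5, -0.1]
opening: 1.001
t 4.23 tcp [0.5951 0.0211 0.0917] F [-1.  -0.5 -0.1] op 1.001
[[-0.05  -0.999  0.012]
 [-0.999  0.05   0.006]
 [-0.006 -0.012 -1.   ]]
shift units [-0.45 -0.07  0.54]
turn units [ 0.1   0.18 29.97]
turn units [-0.11  0.06 -0.02]
```

```bash
python3 -m handwheel '[-0.35,-0.05,0,0,0,0,1, 0,0,0,0,0,0,1, -0.1,0,0.3,0,0,0,1, 0,0,0.1,0,0,0,1, 0,0,0,0,0,0,1]'
python3 -c "
from h import *
go((0.597,0.030,0.081),np.radians(-2.7))"
```

```text
time_s: 4.65
tcp_pos: [0.599, 0.0301, 0.0885]
ee_rot: [-2.152, 2.262, -0.014]
ft_force: [-0.1, -0.7, 0.1]
opening: 1.004
t 4.65 tcp [0.599  0.0301 0.0885] F [-0.1 -0.7  0.1] op 1.004
[[-0.05  -0.999  0.02 ]
 [-0.999  0.05   0.007]
 [-0.008 -0.02  -1.   ]]
shift units [0.01 0.1  0.37]
turn units [ 0.12  0.3  29.97]
turn units [-0.19  0.07 -0.03]
```

```bash
python3 -m handwheel '[0,0.05,0.3,-0.19,0.07,0,1, 0,0,0.1,0,0,0,1, 0,0,0,0,0,0,1]'
python3 -c "
from h import *
go((0.597,0.030,0.081),np.radians(-2.7))"
```

```text
time_s: 4.9
tcp_pos: [0.5985, 0.0306, 0.0805]
ee_rot: [2.165, -2.276, -0.001]
ft_force: [0.1, 0.1, -1.0]
opening: 1.001
t 4.9 tcp [0.5985 0.0306 0.0805] F [ 0.1  0.1 -1. ] op 1.001
[[-0.05  -0.999 -0.001]
 [-0.999  0.05   0.   ]
 [-0.     0.001 -1.   ]]
shift units [ 0.03  0.07 -0.02]
turn units [ 0.000e+00 -1.000e-02  2.998e+01]
turn units [ 0.01  0.   -0.02]
```

```bash
python3 -m handwheel '[0,0,0,0,0,0,0, 0,0,0,0,0,0,0, 0,0,0,0,0,0,0, 0,0,0,0,0,0,0, 0,0,0,0,0,0,0, 0,0,0,0,0,0,0, 0,0,0,0,0,0,0, 0,0,0,0,0,0,0]' 60
python3 - <<'E'
from h import *
st()
for n,b,k in(("top",(270,150,390,240),6),("scene",(255,130,405,250),5)):
    s=manip.snapshot(n); crop(s,f"pics/g2{n}.png",*b,k)
E
```

```text
time_s: 5.57
tcp_pos: [0.5985, 0.0305, 0.0802]
ee_rot: [2.165, -2.275, -0.001]
ft_force: [-0.4, 0.8, -1.5]
opening: 0.154
t 5.57 tcp [0.5985 0.0305 0.0802] F [-0.4  0.8 -1.5] op 0.154
[[-0.05  -0.999 -0.001]
 [-0.999  0.05  -0.   ]
 [ 0.     0.001 -1.   ]]
```

View pics/g2scene.png

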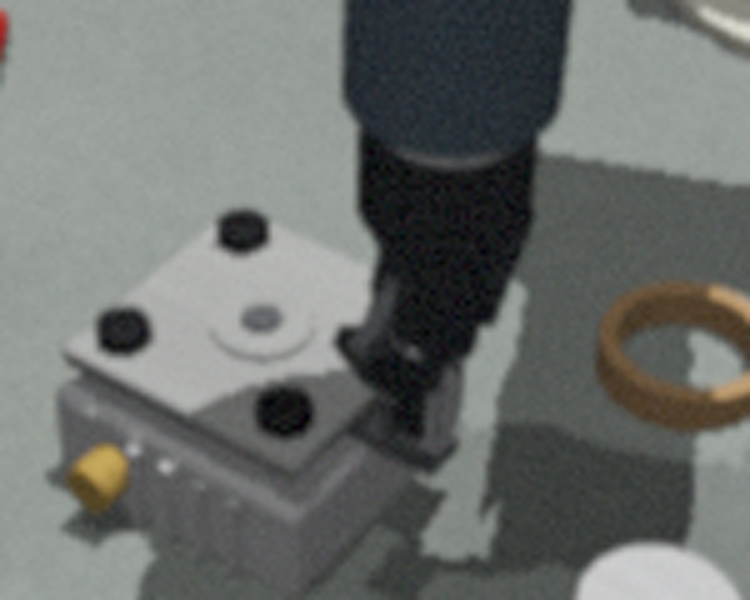

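View pics/g2top.png

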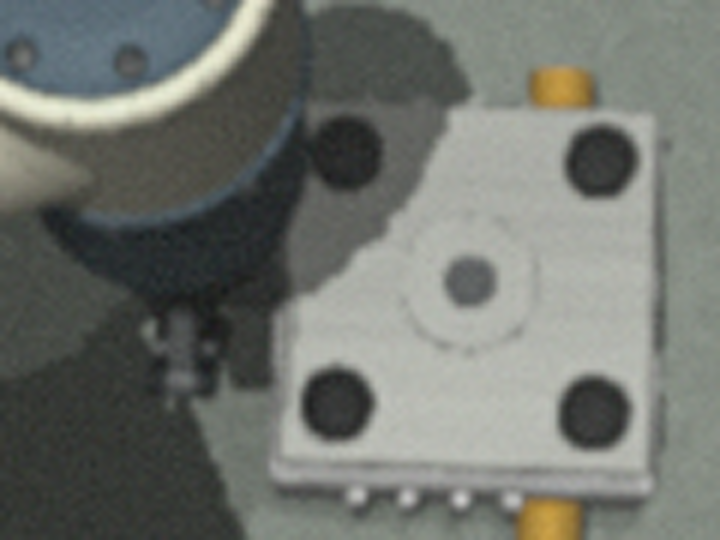

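Opening 0.154 is about 13 mm, which matches the 14 mm tab, so it's gripped. I'll raise it 1 mm and draw it out along -x of the tool (+y of the spacer).

```bash
python3 -m handwheel '[0,0,-0.06,0,0,0,0, -0.3,0,0,0,0,0,0, -0.4,0,0,0,0,0,0, -0.4,0,0,0,0,0,0]'
python3 -c "
from h import *
st()"
```

```text
time_s: 6.0
tcp_pos: [0.5991, 0.0528, 0.0811]
ee_rot: [2.161, -2.277, -0.003]
ft_force: [-0.3, -0.1, -0.7]
opening: 0.157
t 6.0 tcp [0.5991 0.0528 0.0811] F [-0.3 -0.1 -0.7] op 0.157
[[-0.052 -0.999 -0.003]
 [-0.999  0.052 -0.   ]
 [ 0.     0.003 -1.   ]]
```

```bash
python3 -m handwheel '[-0.6,0,0,0,0,0,0, -0.6,0,0,0,0,0,0, -0.6,0,0,0,0,0,0, -0.6,0,0,0,0,0,0, -0.6,0,0,0,0,0,0, -0.6,0,0,0,0,0,0, -0.5,0,0,0,0,0,0, 0,0,0,0,0,0,0]'
python3 - <<'E'
from h import *
st()
s=manip.snapshot("scene"); crop(s,"pics/g3.png",255,130,405,250,5)
s=manip.snapshot("top"); crop(s,"pics/g3t.png",230,150,390,270,5)
E
```

```text
time_s: 6.67
tcp_pos: [0.6034, 0.148, 0.0806]
ee_rot: [2.167, -2.273, -0.004]
ft_force: [-0.5, 0.5, -0.7]
opening: 0.156
t 6.67 tcp [0.6034 0.148  0.0806] F [-0.5  0.5 -0.7] op 0.156
[[-0.048 -0.999 -0.003]
 [-0.999  0.048  0.001]
 [-0.001  0.003 -1.   ]]
```

View pics/g3.png

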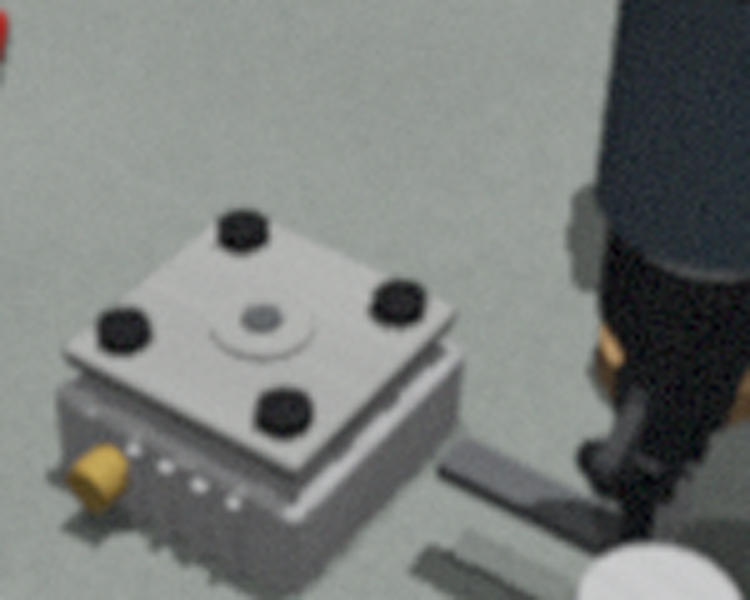

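View pics/g3t.png

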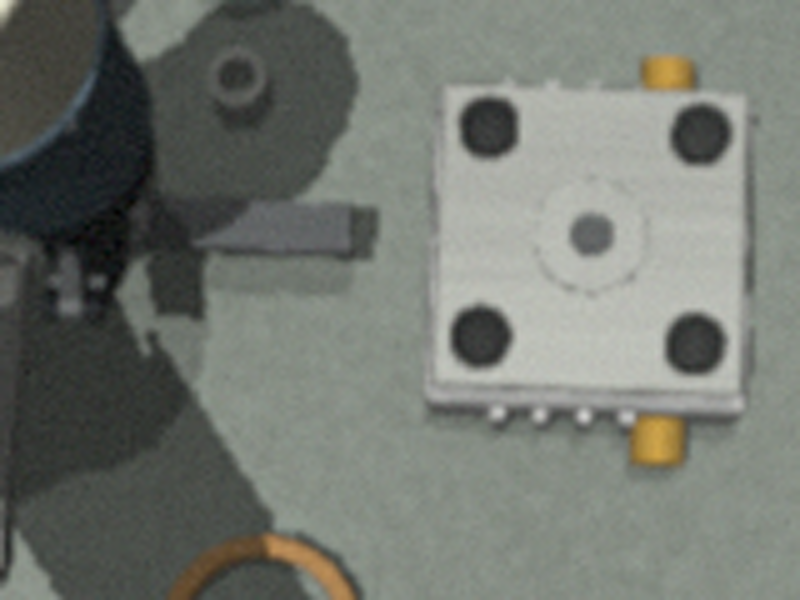

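The spacer is fully clear of the cover and held level (bar at crop (290,230) in the top view). Now over to the tray.

```bash
python3 -m handwheel '[-0.5,0.5,0,0,0,0,0, -0.8,0.6,0,0,0,0,0, -0.8,0.6,0,0,0,0,0, -0.9,0.6,0,0,0,0,0, -1,0.6,0,0,0,0,0, -1,0.6,0,0,0,0,0, -1,0.4,0,0,0,0,0, -1,0.2,0,0,0,0,0, -1,0.2,0,0,0,0,0, -0.8,0,0,0,0,0,0]'
python3 -c "
from h import *
go((0.528,0.333,0.06),np.radians(-3))"
```

```text
time_s: 7.6
tcp_pos: [0.5207, 0.3262, 0.0816]
ee_rot: [2.149, -2.286, -0.003]
ft_force: [0.2, -1.2, -1.5]
opening: 0.156
t 7.6 tcp [0.5207 0.3262 0.0816] F [ 0.2 -1.2 -1.5] op 0.156
[[-0.062 -0.998 -0.005]
 [-0.998  0.062 -0.001]
 [ 0.002  0.004 -1.   ]]
shift units [-0.36 -0.35  1.08]
turn units [-2.000e-02 -7.000e-02  2.991e+01]
turn units [ 0.04 -0.01 -0.09]
```

```bash
python3 -m handwheel '[0,-0.3,0.3,0,0,0,0, 0,0,0.6,0,0,0,0, 0,0,0.6,0,0,0,0, 0,0,0.5,0,0,0,0, 0,0,0.2,0,0,0,0, 0,0,0,0,0,0,0]'
python3 - <<'E'
from h import *
go((0.528,0.333,0.0255),np.radians(-3))
s=manip.snapshot("scene"); crop(s,"pics/p1.png",370,170,530,310,5)
s=manip.snapshot("top"); crop(s,"pics/p1t.png",130,170,270,290,5)
E
```

```text
time_s: 8.1
tcp_pos: [0.5265, 0.327, 0.036]
ee_rot: [2.15, -2.287, -0.003]
ft_force: [-0.2, -1.1, -1.7]
opening: 0.152
t 8.1 tcp [0.5265 0.327  0.036 ] F [-0.2 -1.1 -1.7] op 0.152
[[-0.062 -0.998 -0.003]
 [-0.998  0.062 -0.   ]
 [ 0.     0.003 -1.   ]]
shift units [-0.3  -0.06  0.52]
turn units [-0.   -0.04 29.91]
turn units [ 0.03 -0.   -0.09]
```

View pics/p1.png

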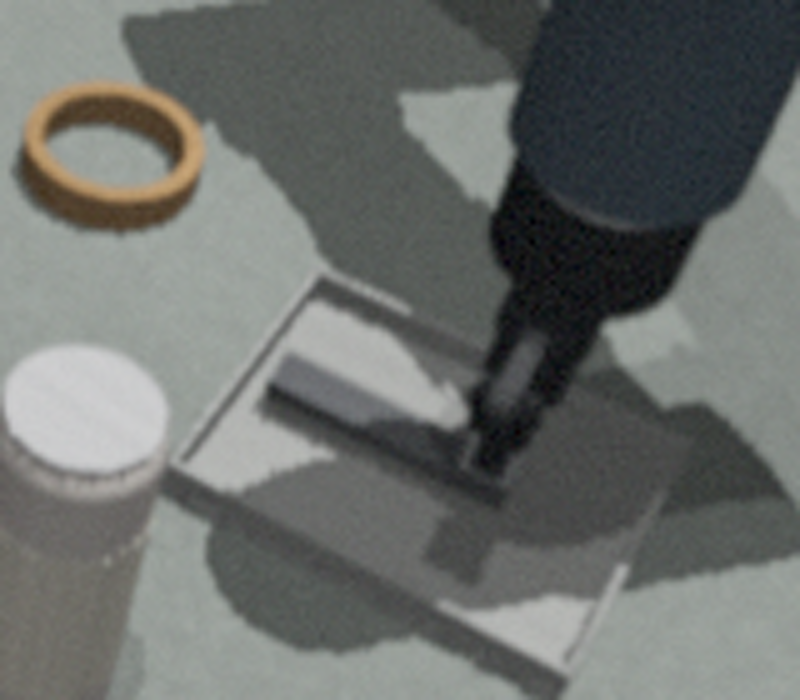

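View pics/p1t.png

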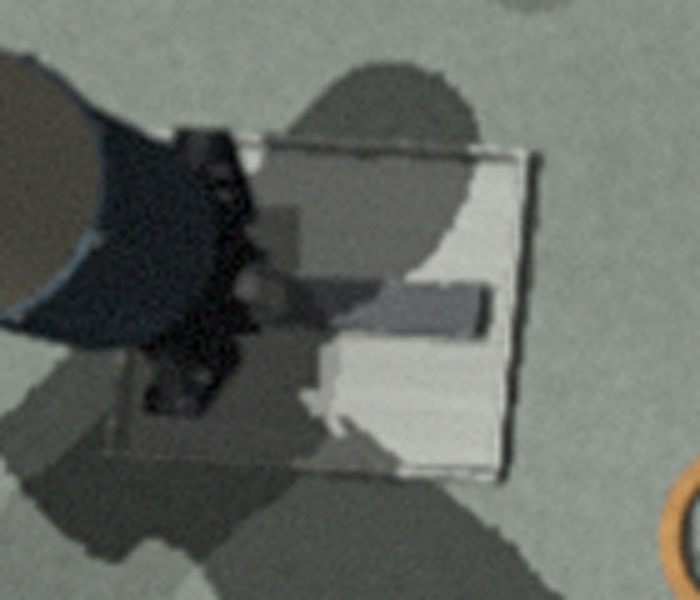

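The bar is inside the tray, about 12 mm above the floor, with its inner end about 8 mm from the wall. Lowering to contact.

```bash
python3 -m handwheel '[-0.3,0,0.15,0,0,0,0, 0,0,0.2,0,0,0,0, 0,0,0.15,0,0,0,0, 0,0,0.1,0,0,0,0, 0,0,0,0,0,0,0]'
python3 -c "
from h import *
go((0.528,0.333,0.0245),np.radians(-3))"
```

```text
time_s: 8.62
tcp_pos: [0.5288, 0.3349, 0.0264]
ee_rot: [-2.149, 2.286, 0.002]
ft_force: [0.3, 0.0, -0.9]
opening: 0.154
t 8.62 tcp [0.5288 0.3349 0.0264] F [ 0.3  0.  -0.9] op 0.154
[[-0.062 -0.998  0.002]
 [-0.998  0.062  0.004]
 [-0.004 -0.002 -1.   ]]
shift units [0.1  0.03 0.09]
turn units [6.000e-02 2.000e-02 2.991e+01]
turn units [-0.01  0.04 -0.09]
```

```bash
python3 -m handwheel '[0,0,0.1,0,0,0,0, 0,0,0.05,0,0,0,0, 0,0,0,0,0,0,0]'
python3 -c "
from h import *
st()"
```

```text
time_s: 8.87
tcp_pos: [0.5291, 0.3351, 0.0245]
ee_rot: [-2.149, 2.285, 0.001]
ft_force: [-0.9, 0.4, 0.6]
opening: 0.153
t 8.87 tcp [0.5291 0.3351 0.0245] F [-0.9  0.4  0.6] op 0.153
[[-0.061 -0.998  0.003]
 [-0.998  0.061  0.004]
 [-0.004 -0.003 -1.   ]]
```

```bash
python3 -m handwheel '[0,0,0.05,0,0,0,0, 0,0,0,0,0,0,0, 0,0,0,0,0,0,0.5, 0,0,0,0,0,0,0.6, 0,0,0,0,0,0,0.6, 0,0,0,0,0,0,0.6, 0,0,0,0,0,0,0.6, 0,0,-0.3,0,0,0,0.6, 0,0,-0.6,0,0,0,0.6, 0,0,-1,0,0,0,0.6]'
python3 -m handwheel '[0,0,-1,0,0,0,0.6, 0,0,-1,0,0,0,0.6, 0,0,-1,0,0,0,0.3, 0,0,-1,0,0,0,0, 0,0,-1,0,0,0,0, 0,0,-1,0,0,0,0, 0,0,-0.5,0,0,0,0]'
python3 - <<'E'
from h import *
st()
s=manip.snapshot("scene"); crop(s,"pics/p2.png",370,170,530,310,5)
E
```

```text
time_s: 9.7
tcp_pos: [0.5271, 0.3331, 0.0588]
ee_rot: [2.15, -2.287, -0.002]
ft_force: [0.1, -0.0, 0.4]
opening: 0.595
time_s: 10.28
tcp_pos: [0.5276, 0.3326, 0.1997]
ee_rot: [-2.152, 2.289, 0.0]
ft_force: [-0.1, 0.0, 0.1]
opening: 0.001
t 10.28 tcp [0.5276 0.3326 0.1997] F [-0.1  0.   0.1] op 0.001
[[-0.061 -0.998 -0.   ]
 [-0.998  0.061  0.   ]
 [-0.     0.    -1.   ]]
```

View pics/p2.png

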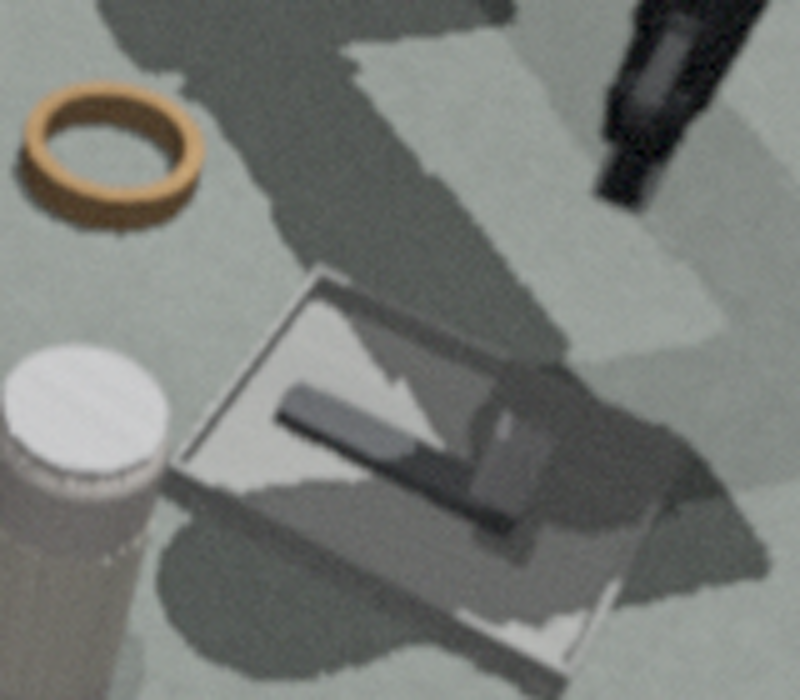

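The spacer lies flat in the tray, along its y axis, and the tab is upright. The gripper is shut, so now the studs. First over stud 1.

```bash
python3 -c "
from h import *
go((0.642,-0.022,0.14))"
python3 -m handwheel '[1,-0.3,0,0,0,0,0, 1,-0.4,0,0,0,0,0, 1,-0.4,0,0,0,0,0, 1,-0.4,0,0,0,0,0, 1,-0.4,0,0,0,0,0, 1,-0.4,0,0,0,0,0, 1,-0.4,0,0,0,0,0, 1,-0.4,0,0,0,0,0, 1,-0.4,0,0,0,0,0, 1,-0.4,0,0,0,0,0]'
python3 -c "
from h import *
go((0.642,-0.022,0.14),np.radians(-2.7))"
```

```text
t 10.33 tcp [0.5283 0.3329 0.2015] F [0.6 0.9 2.4] op -0.003
[[-0.061 -0.998  0.003]
 [-0.998  0.061  0.002]
 [-0.002 -0.002 -1.   ]]
shift units [17.37 -6.75  3.06]
time_s: 11.17
tcp_pos: [0.5948, 0.1243, 0.2027]
ee_rot: [-2.156, 2.275, 0.002]
ft_force: [0.5, -0.6, 0.1]
opening: 0.0
t 11.17 tcp [0.5948 0.1243 0.2027] F [ 0.5 -0.6  0.1] op 0.0
[[-0.054 -0.999  0.004]
 [-0.999  0.054  0.006]
 [-0.006 -0.004 -1.   ]]
shift units [ 7.2  -2.74  3.1 ]
turn units [ 0.09  0.06 29.93]
turn units [-0.04  0.06 -0.07]
```

```bash
python3 -m handwheel '[1,-0.4,0,0,0,0,0, 1,-0.4,0,0,0,0,0, 1,-0.4,0.3,0,0,0,0, 1,-0.4,0.4,0,0,0,0, 1,-0.4,0.4,0,0,0,0, 1,-0.3,0.4,0,0,0,0, 0.5,-0.3,0.4,0,0,0,0, 0,0,0.4,0,0,0,0, 0,0,0.4,0,0,0,0, 0,0,0,0,0,0,0]'
python3 -c "
from h import *
go((0.642,-0.022,0.11),np.radians(-2.7))"
```

```text
time_s: 12.0
tcp_pos: [0.6413, -0.0185, 0.1444]
ee_rot: [-2.15, 2.281, 0.004]
ft_force: [-0.5, 0.1, -1.1]
opening: 0.003
t 12.0 tcp [ 0.6413 -0.0185  0.1444] F [-0.5  0.1 -1.1] op 0.003
[[-0.059 -0.998  0.003]
 [-0.998  0.059  0.006]
 [-0.007 -0.003 -1.   ]]
shift units [ 0.18 -0.04  1.72]
turn units [ 0.1   0.05 29.89]
turn units [-0.03  0.06 -0.11]
```

```bash
python3 -m handwheel '[0.15,0,0.3,0,0,0,0, 0,0,0.5,0,0.06,0,0, 0,0,0.5,0,0,0,0, 0,0,0.2,0,0,0,0, 0,0,0,0,0,0,0]'
python3 - <<'E'
from h import *
go((0.642,-0.022,0.1),np.radians(-2.7))
s=manip.snapshot("scene"); crop(s,"pics/s1.png",255,130,365,240,5)
E
```

```text
time_s: 12.42
tcp_pos: [0.6409, -0.018, 0.1118]
ee_rot: [-2.158, 2.279, -0.004]
ft_force: [0.1, 0.7, 0.3]
opening: -0.0
t 12.42 tcp [ 0.6409 -0.018   0.1118] F [0.1 0.7 0.3] op -0.0
[[-0.055 -0.999  0.004]
 [-0.999  0.055  0.   ]
 [-0.    -0.004 -1.   ]]
shift units [ 0.2  -0.07  0.59]
turn units [ 0.    0.05 29.93]
turn units [-0.03  0.   -0.07]
```

View pics/s1.png

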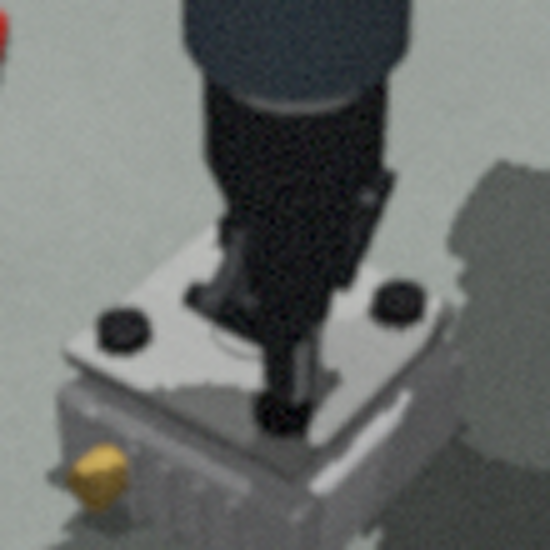

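The tips are right over stud 1's head, at (283,412) in the crop. Pressing down in small steps.

```bash
python3 -m handwheel '[0.15,0,0.3,0,0,0,0, 0,0,0.2,0,0,0,0, 0,0,0.15,0,0,0,0]'
python3 -m handwheel '[0,0,0.15,0,0,0,0]'
python3 -m handwheel '[0,0,0.15,0,0,0,0]'
```

```text
time_s: 12.72
tcp_pos: [0.6419, -0.0209, 0.0997]
ee_rot: [-2.158, 2.277, -0.007]
ft_force: [0.3, -0.1, -0.1]
opening: -0.004
time_s: 12.8
tcp_pos: [0.6419, -0.0209, 0.097]
ee_rot: [-2.157, 2.276, -0.008]
ft_force: [-3.8, 2.2, 8.1]
opening: -0.001
time_s: 12.88
tcp_pos: [0.6419, -0.0209, 0.0949]
ee_rot: [-2.157, 2.276, -0.008]
ft_force: [-4.4, 1.9, 8.5]
opening: -0.008
```

```bash
python3 -m handwheel '[0,0,0.15,0,0,0,0]'
python3 -m handwheel '[0,0,0.15,0,0,0,0]'
```

```text
time_s: 12.97
tcp_pos: [0.642, -0.0209, 0.0932]
ee_rot: [-2.157, 2.275, -0.009]
ft_force: [-4.8, 1.6, 8.8]
opening: 0.002
time_s: 13.05
tcp_pos: [0.6419, -0.0209, 0.0916]
ee_rot: [-2.157, 2.275, -0.011]
ft_force: [-4.8, 1.6, 9.8]
opening: 0.001
```

```bash
python3 -m handwheel '[0,0,0.15,0,0,0,0, 0,0,-0.5,0,0,0,0, 0,0,-0.5,0,0,0,0]'
python3 -c "
from h import *
go((0.542,-0.114,0.12),np.radians(-2.7))"
```

```text
time_s: 13.3
tcp_pos: [0.6405, -0.021, 0.1094]
ee_rot: [-2.159, 2.276, -0.008]
ft_force: [0.7, 0.1, 0.6]
opening: -0.001
t 13.3 tcp [ 0.6405 -0.021   0.1094] F [0.7 0.1 0.6] op -0.001
[[-0.053 -0.999  0.007]
 [-0.999  0.053 -0.   ]
 [ 0.    -0.007 -1.   ]]
shift units [ 4.9   4.67 -0.56]
turn units [-0.    0.11 29.94]
turn units [-0.07 -0.   -0.06]
```

```bash
python3 -m handwheel '[0.4,0.4,-0.4,-0.07,0,0,0, 1,0.95,-0.3,0,0,0,0, 1,0.95,0,0,0,0,0, 1,0.95,0,0,0,0,0, 1,0.95,0,0,0,0,0, 0.4,0.4,0,0,0,0,0, 0,0,0,0,0,0,0, 0,0,0,0,0,0,0]'
python3 -c "
from h import *
go((0.542,-0.114,0.1),np.radians(-2.7))"
```

```text
time_s: 13.97
tcp_pos: [0.5411, -0.1178, 0.1328]
ee_rot: [-2.157, 2.273, -0.012]
ft_force: [0.9, 0.0, -1.2]
opening: -0.002
t 13.97 tcp [ 0.5411 -0.1178  0.1328] F [ 0.9  0.  -1.2] op -0.002
[[-0.052 -0.999  0.011]
 [-0.999  0.052 -0.   ]
 [-0.    -0.011 -1.   ]]
shift units [-0.19 -0.02  1.64]
turn units [ 0.    0.17 29.95]
turn units [-0.11  0.   -0.05]
```

```bash
python3 -m handwheel '[-0.2,-0.05,0.4,-0.1,0,0,0, 0,0,0.5,0,0,0,0, 0,0,0.4,0,0,0,0, 0,0,0.1,0,0,0,0]'
python3 -c "
from h import *
go((0.542,-0.114,0.1),np.radians(-2.7))
s=manip.snapshot('scene'); crop(s,'pics/s3.png',255,130,365,240,5)
"
```

```text
time_s: 14.3
tcp_pos: [0.5452, -0.1119, 0.103]
ee_rot: [-2.163, 2.276, -0.002]
ft_force: [-0.1, -0.3, -0.4]
opening: 0.001
t 14.3 tcp [ 0.5452 -0.1119  0.103 ] F [-0.1 -0.3 -0.4] op 0.001
[[-0.051 -0.999  0.002]
 [-0.999  0.051  0.   ]
 [-0.001 -0.002 -1.   ]]
shift units [0.11 0.16 0.15]
turn units [1.000e-02 3.000e-02 2.996e+01]
turn units [-0.02  0.01 -0.04]
```

View pics/s3.png

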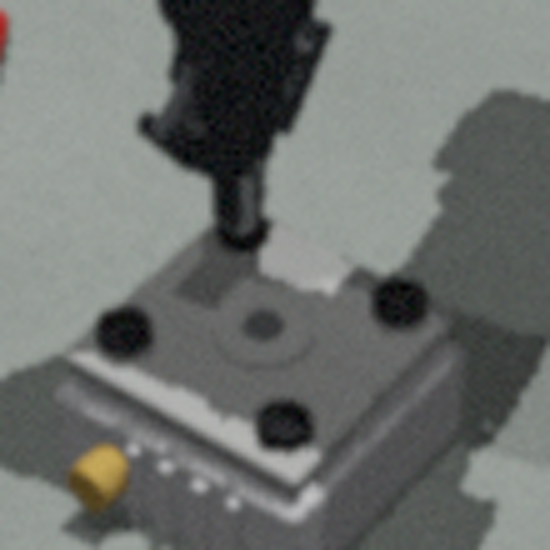

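Stud 1 has gone down to (284,425) with the cover tilted with it, and the tips are over stud 3 at (242,235). Pressing.

```bash
python3 -m handwheel '[0.05,0.1,0.15,0,0,0,0, 0,0,0.15,0,0,0,0, 0,0,0.15,0,0,0,0]'
python3 -m handwheel '[0,0,0.15,0,0,0,0]'
python3 -m handwheel '[0,0,0.15,0,0,0,0]'
```

```text
time_s: 14.6
tcp_pos: [0.5432, -0.1126, 0.094]
ee_rot: [2.167, -2.274, 0.002]
ft_force: [-2.7, 1.3, 8.8]
opening: -0.002
time_s: 14.68
tcp_pos: [0.5433, -0.1126, 0.0918]
ee_rot: [2.167, -2.274, 0.003]
ft_force: [-3.5, 2.6, 8.1]
opening: -0.001
time_s: 14.77
tcp_pos: [0.5433, -0.1126, 0.0898]
ee_rot: [2.168, -2.273, 0.004]
ft_force: [-4.1, 1.8, 9.3]
opening: -0.0
```

```bash
python3 -m handwheel '[0,0,-0.5,0,0,0,0, 0,0,-0.7,0,0,0,0, -0.8,0,-0.3,0,0,0,0, -1,0,0,0,0,0,0, -1,0,0,0,0,0,0, -1,0,0,0,0,0,0, -0.8,0,0,0,0,0,0, 0,0,0,0,0,0,0, 0,0,0,0,0,0,0]'
python3 -c "
from h import *
go((0.546,-0.019,0.1),np.radians(-2.7))"
```

```text
time_s: 15.52
tcp_pos: [0.5476, -0.0169, 0.1202]
ee_rot: [-2.167, 2.274, -0.004]
ft_force: [-0.1, 0.3, 0.8]
opening: 0.004
t 15.52 tcp [ 0.5476 -0.0169  0.1202] F [-0.1  0.3  0.8] op 0.004
[[-0.049 -0.999  0.002]
 [-0.999  0.049 -0.002]
 [ 0.001 -0.002 -1.   ]]
shift units [0.11 0.08 1.01]
turn units [-2.000e-02  3.000e-02  2.999e+01]
turn units [-0.02 -0.01 -0.01]
```

```bash
python3 -m handwheel '[0.1,0.05,0.3,0,0,0,0, 0,0,0.4,0,0,0,0, 0,0,0.2,0,0,0,0, 0,0,0.15,0,0,0,0]'
python3 -m handwheel '[0,0,0.15,0,0,0,0]'
python3 -m handwheel '[0,0,0.15,0,0,0,0]'
python3 -m handwheel '[0,0,0.1,0,0,0,0]'
```

```text
time_s: 15.85
tcp_pos: [0.5468, -0.0204, 0.0977]
ee_rot: [-2.164, 2.275, -0.005]
ft_force: [-2.0, 3.9, 6.8]
opening: -0.003
time_s: 15.93
tcp_pos: [0.5468, -0.0205, 0.0946]
ee_rot: [-2.163, 2.275, -0.004]
ft_force: [-2.2, 4.5, 7.1]
opening: 0.002
time_s: 16.02
tcp_pos: [0.5468, -0.0205, 0.0917]
ee_rot: [-2.162, 2.275, -0.004]
ft_force: [-2.3, 2.4, 7.4]
opening: -0.001
time_s: 16.1
tcp_pos: [0.5468, -0.0204, 0.0899]
ee_rot: [-2.161, 2.275, -0.003]
ft_force: [-3.0, 1.8, 6.7]
opening: -0.006
```

Stud 2 is at about 10 mm. On to stud 4, diagonally opposite.

```bash
python3 -m handwheel '[0,0,-0.5,0,0,0,0, 0,0,-0.7,0,0,0,0, 0.6,-0.6,-0.3,0,0,0,0, 1,-0.9,0,0,0,0,0, 1,-0.9,0,0,0,0,0, 1,-0.9,0,0,0,0,0, 1,-0.8,0,0,0,0,0, 0,0,0,0,0,0,0, 0,0,0,0,0,0,0]'
python3 -c "
from h import *
go((0.638,-0.118,0.1),np.radians(-2.7))"
```

```text
time_s: 16.85
tcp_pos: [0.6259, -0.1254, 0.1242]
ee_rot: [-2.16, 2.279, -0.006]
ft_force: [-1.1, -0.9, 0.4]
opening: -0.0
t 16.85 tcp [ 0.6259 -0.1254  0.1242] F [-1.1 -0.9  0.4] op -0.0
[[-0.054 -0.999  0.004]
 [-0.999  0.054 -0.002]
 [ 0.002 -0.004 -1.   ]]
shift units [-0.4  -0.58  1.21]
turn units [-0.03  0.06 29.94]
turn units [-0.04 -0.02 -0.06]
```

```bash
python3 -m handwheel '[-0.35,-0.55,0.2,-0.04,-0.02,0,0, 0,0,0.3,0,0,0,0, 0,0,0.2,0,0,0,0, 0,0,0,0,0,0,0]'
python3 -c "
from h import *
go((0.638,-0.118,0.1),np.radians(-2.7))
s=manip.snapshot('scene'); crop(s,'pics/s4.png',255,130,365,240,5)
"
```

```text
time_s: 17.18
tcp_pos: [0.6361, -0.1195, 0.1102]
ee_rot: [2.159, -2.281, -0.002]
ft_force: [-0.3, -0.8, -0.6]
opening: 0.001
t 17.18 tcp [ 0.6361 -0.1195  0.1102] F [-0.3 -0.8 -0.6] op 0.001
[[-0.055 -0.998 -0.001]
 [-0.998  0.055  0.   ]
 [-0.     0.001 -1.   ]]
shift units [-0.08 -0.09  0.51]
turn units [ 0.000e+00 -2.000e-02  2.992e+01]
turn units [ 0.01  0.   -0.08]
```

View pics/s4.png

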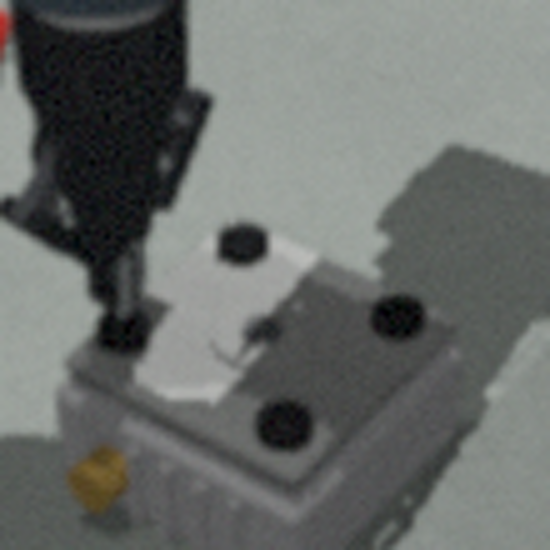

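The tips are over stud 4 at (123,332). Studs 1 to 3 sit visibly lower.

```bash
python3 -m handwheel '[0,-0.05,0.3,0,0,0,0, 0,0,0.3,0,0,0,0, 0,0,0.15,0,0,0,0]'
python3 -m handwheel '[0,0,0.15,0,0,0,0]'
python3 -m handwheel '[0,0,0.15,0,0,0,0]'
```

```text
time_s: 17.48
tcp_pos: [0.6373, -0.1194, 0.097]
ee_rot: [-2.16, 2.279, -0.004]
ft_force: [-1.6, 1.7, 6.2]
opening: -0.003
time_s: 17.57
tcp_pos: [0.6373, -0.1194, 0.0947]
ee_rot: [-2.16, 2.279, -0.005]
ft_force: [-2.4, 1.4, 6.4]
opening: 0.0
time_s: 17.65
tcp_pos: [0.6373, -0.1194, 0.0926]
ee_rot: [-2.161, 2.278, -0.006]
ft_force: [-2.9, 1.6, 6.8]
opening: 0.004
```

```bash
python3 -m handwheel '[0,0,0.15,0,0,0,0]'
python3 -m handwheel '[0,0,0.05,0,0,0,0]'
python3 -m handwheel '[0,0,-0.5,0,0,0,0, 0,0,-0.7,0,0,0,0, 0,0,-0.5,0,0,0,0, -0.6,0.6,0,0,0,0,0, -0.6,0.6,0,0,0,0,0, 0,0,0,0,0,0,0]'
python3 - <<'E'
from h import *
st()
s=manip.snapshot('scene'); crop(s,'pics/h1.png',255,130,365,240,5)
for nm,x,y in((1,.642,-.022),(2,.546,-.018),(3,.542,-.114),(4,.638,-.118)):
    p=[proj(s,(x,y,.098)),proj(s,(x,y,.09)),proj(s,(x,y,.082))]
    print(nm,[((a-[255,130])*5).round(0) for a in p])
    u,v=proj(s,(x,y,.09)).round().astype(int)
    print("  z", np.median([atd(s,u+i,v+j)[2] for i in(-2,-1,0,1,2) for j in(-2,-1,0)]).round(4))
E
```

```text
time_s: 17.73
tcp_pos: [0.6373, -0.1194, 0.0906]
ee_rot: [-2.161, 2.277, -0.008]
ft_force: [-2.2, 1.4, 5.7]
opening: 0.002
time_s: 17.82
tcp_pos: [0.6373, -0.1194, 0.0901]
ee_rot: [-2.161, 2.277, -0.009]
ft_force: [-0.4, 1.0, 4.1]
opening: -0.001
time_s: 18.32
tcp_pos: [0.6136, -0.0939, 0.1274]
ee_rot: [-2.159, 2.278, -0.009]
ft_force: [0.4, 0.7, -0.0]
opening: 0.003
t 18.32 tcp [ 0.6136 -0.0939  0.1274] F [ 0.4  0.7 -0. ] op 0.003
[[-0.054 -0.999  0.006]
 [-0.999  0.054 -0.002]
 [ 0.002 -0.006 -1.   ]]
1 [array([286., 401.]), array([286., 414.]), array([286., 426.])]
  z 0.0874
2 [array([401., 292.]), array([400., 304.]), array([400., 316.])]
  z 0.0881
3 [array([243., 219.]), array([243., 231.]), array([243., 243.])]
  z 0.0878
4 [array([124., 320.]), array([124., 332.]), array([125., 344.])]
  z 0.0886
```

View pics/h1.png

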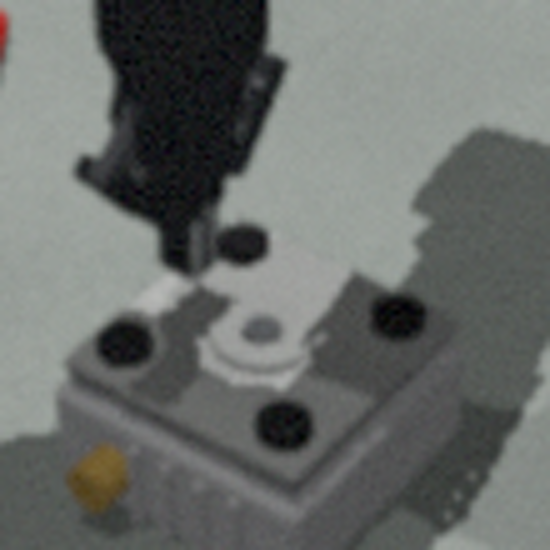

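All four studs are at similar half-way depths (about 10–12 mm) and the cover is level. Second round, starting with stud 1.

```bash
python3 -c "
from h import *
go((0.642,-0.021,0.11),np.radians(-2.7))"
python3 -m handwheel '[-0.5,-0.2,0,0,0,0,0, -1,-0.4,0,0,0,0,0, -1,-0.4,0,0,0,0,0, -0.8,-0.2,0,0,0,0,0, 0,0,0,0,0,0,0, 0,0,0,0,0,0,0]'
python3 -c "
from h import *
go((0.642,-0.021,0.09),np.radians(-2.7))"
```

```text
t 18.37 tcp [ 0.6143 -0.0947  0.1275] F [-0.5  0.2  0.6] op -0.001
[[-0.053 -0.999  0.007]
 [-0.999  0.053 -0.003]
 [ 0.003 -0.007 -1.   ]]
shift units [-3.76 -1.18  0.87]
turn units [-0.04  0.1  29.94]
turn units [-0.07 -0.02 -0.06]
time_s: 18.87
tcp_pos: [0.6455, -0.0277, 0.1288]
ee_rot: [-2.156, 2.279, -0.013]
ft_force: [-0.6, 0.1, 0.2]
opening: 0.001
t 18.87 tcp [ 0.6455 -0.0277  0.1288] F [-0.6  0.1  0.2] op 0.001
[[-0.055 -0.998  0.009]
 [-0.998  0.055 -0.003]
 [ 0.003 -0.009 -1.   ]]
shift units [-0.33  0.21  1.94]
turn units [-0.04  0.13 29.92]
turn units [-0.08 -0.03 -0.08]
```

```bash
python3 -m handwheel '[-0.3,0.2,0.3,-0.08,-0.03,0,0, 0,0,0.6,0,0,0,0, 0,0,0.6,0,0,0,0, 0,0,0.3,0,0,0,0]'
python3 -m handwheel '[0,0,0.15,0,0,0,0]'
python3 -m handwheel '[0,0,0.15,0,0,0,0]'
python3 -m handwheel '[0,0,0.15,0,0,0,0]'
```

```text
time_s: 19.2
tcp_pos: [0.6426, -0.0217, 0.0922]
ee_rot: [-2.156, 2.282, -0.001]
ft_force: [-0.8, 0.4, -0.2]
opening: -0.0
time_s: 19.28
tcp_pos: [0.6423, -0.0219, 0.0886]
ee_rot: [-2.155, 2.283, 0.0]
ft_force: [-2.8, 3.5, 10.4]
opening: 0.004
time_s: 19.37
tcp_pos: [0.6423, -0.0219, 0.0866]
ee_rot: [-2.155, 2.283, -0.0]
ft_force: [-4.3, 3.4, 10.8]
opening: -0.001
time_s: 19.45
tcp_pos: [0.6424, -0.0219, 0.0852]
ee_rot: [-2.154, 2.282, -0.001]
ft_force: [-4.0, 2.8, 10.4]
opening: -0.002
```

```bash
python3 -m handwheel '[0,0,0.15,0,0,0,0]'
python3 -m handwheel '[0,0,0.15,0,0,0,0]'
python3 -m handwheel '[0,0,0.15,0,0,0,0]'
python3 -m handwheel '[0,0,0.15,0,0,0,0]'
```

```text
time_s: 19.53
tcp_pos: [0.6424, -0.0219, 0.084]
ee_rot: [-2.154, 2.281, -0.002]
ft_force: [-4.8, 2.4, 10.4]
opening: 0.002
time_s: 19.62
tcp_pos: [0.6424, -0.0219, 0.083]
ee_rot: [-2.153, 2.281, -0.003]
ft_force: [-4.3, 2.0, 10.7]
opening: 0.001
time_s: 19.7
tcp_pos: [0.6424, -0.022, 0.0821]
ee_rot: [-2.152, 2.28, -0.004]
ft_force: [-5.0, 2.3, 10.1]
opening: -0.001
time_s: 19.78
tcp_pos: [0.6424, -0.022, 0.082]
ee_rot: [-2.152, 2.279, -0.006]
ft_force: [-8.9, 3.6, 18.0]
opening: -0.0
```

Hard stop at z 0.082 (force up to 18 N), so stud 1 is home. Next stud 3.

```bash
python3 -m handwheel '[0,0,-0.6,0,0,0,0, 0,0,-0.8,0,0,0,0, 0.8,0.7,-0.5,-0.07,0,0,0, 1,0.95,0,0,0,0,0, 1,0.95,0,0,0,0,0, 1,0.95,0,0,0,0,0, 0.8,0.8,0,0,0,0,0, 0,0,0,0,0,0,0, 0,0,0,0,0,0,0]'
python3 -c "
from h import *
go((0.543,-0.113,0.09),np.radians(-2.7))"
```

```text
time_s: 20.53
tcp_pos: [0.5456, -0.114, 0.1247]
ee_rot: [-2.151, 2.283, -0.002]
ft_force: [0.1, 0.8, -0.2]
opening: 0.001
t 20.53 tcp [ 0.5456 -0.114   0.1247] F [ 0.1  0.8 -0.2] op 0.001
[[-0.059 -0.998  0.004]
 [-0.998  0.059  0.003]
 [-0.003 -0.004 -1.   ]]
shift units [-0.04  0.14  1.73]
turn units [ 0.04  0.06 29.88]
turn units [-0.04  0.03 -0.12]
```

```bash
python3 -m handwheel '[0,0.1,0.3,-0.04,0.03,-0.1,0, 0,0,0.6,0,0,0,0, 0,0,0.5,0,0,0,0, 0,0,0.3,0,0,0,0]'
python3 -m handwheel '[0,0,0.2,0,0,0,0, 0,0,0.2,0,0,0,0]'
python3 -m handwheel '[0,0,0.2,0,0,0,0, 0,0,0.2,0,0,0,0]'
```

```text
time_s: 20.87
tcp_pos: [0.5461, -0.1134, 0.0905]
ee_rot: [-2.167, 2.271, -0.005]
ft_force: [-0.5, 0.0, -0.4]
opening: -0.001
time_s: 21.03
tcp_pos: [0.5462, -0.1133, 0.0822]
ee_rot: [2.171, -2.27, 0.005]
ft_force: [-4.7, 1.1, 10.5]
opening: -0.001
time_s: 21.2
tcp_pos: [0.5464, -0.1134, 0.0818]
ee_rot: [2.175, -2.263, 0.011]
ft_force: [-16.4, 7.3, 34.8]
opening: -0.003
```

Stud 3 is home, and the force rose at z 0.082. Next stud 2.

```bash
python3 -m handwheel '[0,0,-0.6,0,0,0,0, 0,0,-0.8,0,0,0,0, -0.8,0,-0.3,0,0,0,0, -1,0,0,0,0,0,0, -1,0,0,0,0,0,0, -1,0,0,0,0,0,0, -0.8,0,0,0,0,0,0, 0,0,0,0,0,0,0, 0,0,0,0,0,0,0]'
python3 -c "
from h import *
go((0.546,-0.019,0.09),np.radians(-2.7))"
```

```text
time_s: 21.95
tcp_pos: [0.5524, -0.0144, 0.1166]
ee_rot: [2.18, -2.258, 0.013]
ft_force: [-0.9, 0.0, -0.2]
opening: -0.004
t 21.95 tcp [ 0.5524 -0.0144  0.1166] F [-0.9  0.  -0.2] op -0.004
[[-0.035 -0.999  0.003]
 [-0.999  0.035 -0.008]
 [ 0.008 -0.004 -1.   ]]
shift units [0.23 0.32 1.33]
turn units [  0.12  -0.06 -29.88]
turn units [-0.04 -0.08  0.12]
```

```bash
python3 -m handwheel '[0.2,0.3,0.2,-0.04,-0.08,0.1,0, 0,0,0.4,0,0,0,0, 0,0,0.4,0,0,0,0, 0,0,0.2,0,0,0,0]'
python3 -m handwheel '[0,0,0.2,0,0,0,0, 0,0,0.2,0,0,0,0]'
python3 -m handwheel '[0,0,0.2,0,0,0,0]'
```

```text
time_s: 22.28
tcp_pos: [0.5458, -0.0198, 0.0902]
ee_rot: [-2.168, 2.273, 0.002]
ft_force: [-0.9, 0.4, -0.4]
opening: 0.003
time_s: 22.45
tcp_pos: [0.546, -0.0199, 0.0818]
ee_rot: [-2.166, 2.273, 0.003]
ft_force: [-8.1, 5.6, 37.6]
opening: 0.002
time_s: 22.53
tcp_pos: [0.5463, -0.02, 0.0817]
ee_rot: [-2.166, 2.272, 0.0]
ft_force: [-22.7, 8.8, 56.9]
opening: 0.003
```

Stud 2 is home. That last push reached 57 N, so I'll go more gently on stud 4.

```bash
python3 -m handwheel '[0,0,-0.6,0,0,0,0, 0,0,-0.8,0,0,0,0, 0.6,-0.6,-0.3,0,0,0,0, 1,-0.95,0,0,0,0,0, 1,-0.95,0,0,0,0,0, 1,-0.95,0,0,0,0,0, 0.7,-0.9,0,0,0,0,0, 0,0,0,0,0,0,0, 0,0,0,0,0,0,0]'
python3 -c "
from h import *
go((0.638,-0.119,0.09),np.radians(-2.7))"
```

```text
time_s: 23.28
tcp_pos: [0.6318, -0.1171, 0.1167]
ee_rot: [-2.165, 2.272, -0.002]
ft_force: [-0.5, 0.6, 0.4]
opening: -0.003
t 23.28 tcp [ 0.6318 -0.1171  0.1167] F [-0.5  0.6  0.4] op -0.003
[[-0.048 -0.999  0.003]
 [-0.999  0.048  0.001]
 [-0.001 -0.003 -1.   ]]
shift units [ 0.08 -0.31  1.33]
turn units [2.000e-02 5.000e-02 2.999e+01]
turn units [-0.03  0.01 -0.01]
```

```bash
python3 -m handwheel '[0.05,-0.3,0.2,0,0,0,0, 0,0,0.4,0,0,0,0, 0,0,0.4,0,0,0,0, 0,0,0.2,0,0,0,0]'
python3 -m handwheel '[0,0,0.2,0,0,0,0]'
python3 -m handwheel '[0,0,0.15,0,0,0,0]'
python3 -m handwheel '[0,0,0.15,0,0,0,0]'
```

```text
time_s: 23.62
tcp_pos: [0.6373, -0.1179, 0.09]
ee_rot: [-2.165, 2.272, -0.001]
ft_force: [-1.0, 0.8, 7.7]
opening: -0.004
time_s: 23.7
tcp_pos: [0.6373, -0.1179, 0.0862]
ee_rot: [-2.166, 2.272, -0.003]
ft_force: [-1.3, -1.2, 7.0]
opening: -0.001
time_s: 23.78
tcp_pos: [0.6374, -0.1179, 0.0836]
ee_rot: [-2.168, 2.271, -0.005]
ft_force: [-1.4, -1.1, 7.2]
opening: 0.002
time_s: 23.87
tcp_pos: [0.6375, -0.118, 0.082]
ee_rot: [-2.169, 2.269, -0.008]
ft_force: [-8.6, 3.9, 23.3]
opening: -0.003
```

Stud 4 is home. Lifting well clear, back towards the robot, for the final look.

```bash
python3 -m handwheel '[0,0,-0.6,0,0,0,0, 0,0,-1,0,0,0,0, 0,0,-1,0,0,0,0, 0,0,-1,0,0,0,0, 0.5,0.6,-1,0,0,0,0, 1,1,-0.5,0,0,0,0, 1,1,0,0,0,0,0, 1,1,0,0,0,0,0, 1,1,0,0,0,0,0, 1,1,0,0,0,0,0]'
python3 -m handwheel '[1,1,0,0,0,0,0, 1,1,0,0,0,0,0, 1,1,0,0,0,0,0, 1,1,0,0,0,0,0, 0.5,0.5,0,0,0,0,0, 0,0,0,0,0,0,0, 0,0,0,0,0,0,0]'
python3 - <<'E'
from h import *
st()
s=manip.snapshot('scene'); crop(s,'pics/f1.png',220,160,520,310,2); cv2.imwrite("pics/fs.png",s["img"][:,:,::-1])
for nm,x,y in((1,.642,-.022),(2,.546,-.018),(3,.542,-.114),(4,.638,-.118)):
    u,v=proj(s,(x,y,.082)).round().astype(int)
    print(nm,"z",np.median([atd(s,u+i,v+j)[2] for i in(-2,-1,0,1,2) for j in(-2,-1,0)]).round(4))
t=manip.snapshot('top'); cv2.imwrite("pics/ft.png",t["img"][:,:,::-1]); crop(t,"pics/ftt.png",140,185,250,275,7)
for nm,x,y in(("c+x",.648,-.07),("c-x",.536,-.066),("c+y",.594,-.008),("c-y",.59,-.128)):
    u,v=proj(t,(x,y,.072)).round().astype(int)
    print(nm,"z",np.median([atd(t,u+i,v+j)[2] for i in(-1,0,1) for j in(-1,0,1)]).round(4))
E
```

```text
time_s: 24.7
tcp_pos: [0.5167, -0.2181, 0.1851]
ee_rot: [-2.187, 2.255, -0.005]
ft_force: [0.3, -0.6, 0.9]
opening: -0.002
time_s: 25.28
tcp_pos: [0.4136, -0.3082, 0.1843]
ee_rot: [-2.187, 2.254, -0.005]
ft_force: [0.5, 0.3, -0.8]
opening: -0.001
t 25.28 tcp [ 0.4136 -0.3082  0.1843] F [ 0.5  0.3 -0.8] op -0.001
[[-0.03  -1.     0.003]
 [-1.     0.03  -0.002]
 [ 0.002 -0.003 -1.   ]]
1 z 0.0804
2 z 0.08
3 z 0.0798
4 z 0.0799
c+x z 0.0715
c-x z 0.0715
c+y z 0.0711
c-y z 0.0705
```

View pics/fs.png

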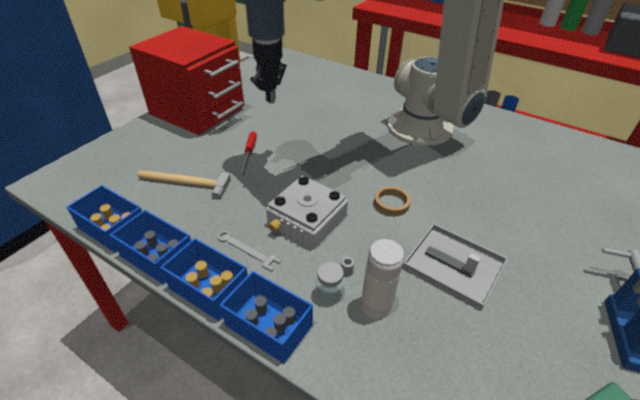

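View pics/ftt.png

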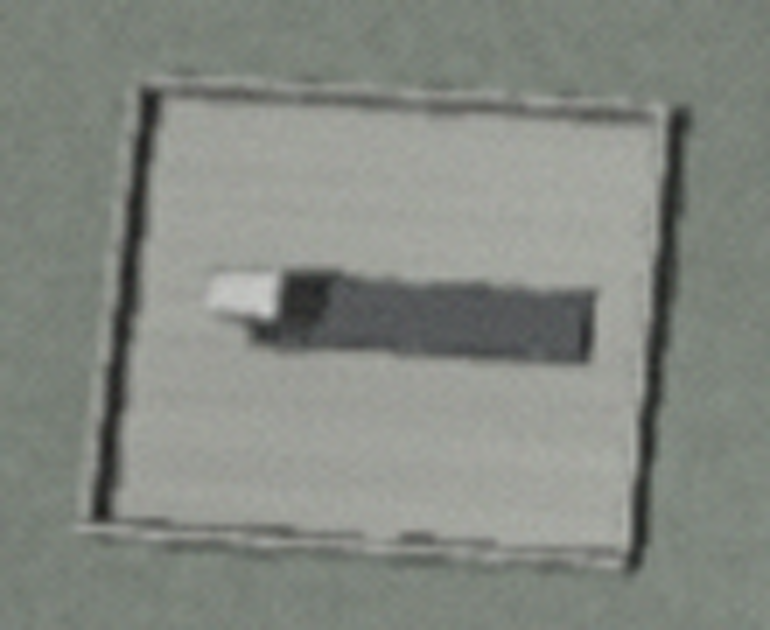

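View pics/ft.png

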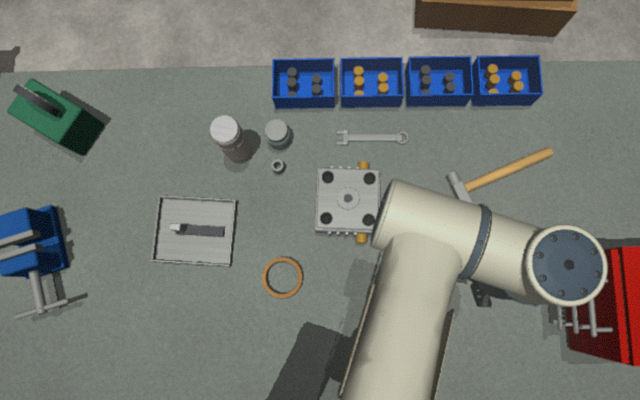

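The spacer lies flat in the middle of the tray (bar at (195,230) in the top view). The cover is level at z about 0.071, the studs are all down at about 0.080, the bystanders are where they were, and the arm is in free air.

```bash
python3 -c "
from rig import manip
print(manip.job_done())"
```

```text
the job is handed in; nothing more can be done
None
```

I drew the spacer out from under the cover and laid it flat in the tray. Then I pressed the studs in the order 1, 3, 2, 4, first to about 10 mm and then home. The job is handed in at about 25 s; it reports no verdict.

- **Studs:** each met its hard stop with the tool at z ≈ 0.082 m. After the first round the depth image put them at 11–13 mm against 10 mm from the tool height. At the end it gave 80 mm for the tops against the nominal 82 mm. Both differences are about the 2 mm calibration error.
- **Cover:** four points on it read 70.5–71.5 mm by depth (72 mm nominal), so it is level and seated.
- **Spacer and bystanders:** the spacer lies flat near the middle of the tray. In the last pictures the bystanders look unmoved (not measured; the arm hides the screwdriver from above, but the scene view shows it in place). The robot touches nothing.
- **Overshoot on stud 2:** the last push reached about 57 N up at the wrist (61 N with the sideways part). That is under the 120 N wrist limit. It is over the 40 N limit for the arm or gripper body, but only the fingertips were pressing.

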